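# Weigh the flour shaker on the kitchen balance

### The arm

A 6-joint arm with a two-finger parallel gripper is mounted at the origin on a cart in front of the work surface, level with it; the furniture and walls round the work are solid. World frame = base frame: x ahead of the robot, y to its left, z up, the work surface at z = 0. Lengths are in m, angles in degrees, forces in N, time in s.
With the tool pointing down it reaches from about 0.3 to 0.75 m from the base axis. Payload 8.5 kg.
Tool frame: the origin (TCP) lies between the finger pads; the fingertips stand env.finger_overhang ahead of it and the grasp point (between the pads) lies 2 mm behind it (env.finger_overhang is the distance from the TCP to the fingertips, in m); z points along the fingers, y is the line along which they close (so a half turn about z gives the same grasp; the last joint's range is limited). The gripper opens to 85 mm and grips with 20 to 120 N. Pads are 22 mm wide; open, the fingers measure 114 mm over their backs; the gripper's body (76 mm by 85 mm) begins 54 mm behind the grasp point. The pads swing forward as they close: fully open they stand 13 mm farther back than shut.
Start: joints at [63.008, 21.807, 74.336, -0, 83.858, -12.336], TCP at [0.139, 0.532, 0.248] pointing down, gripper open.
Joint ranges: [-178.18, 178.18], [-50.72, 133.34], [12.68, 142.11], [-81.47, 261.47], [9.98, 163.14], [-165.26, 165.26]. Speed limits (degrees/s): [136.94, 136.94, 180, 180, 180, 180].

### API

Orientations are given as a 3x3 rotation matrix whose columns are the frame's x, y, z axes.
In Python, from rig import env gives the robot as it stands. The module is installed in compiled form; this text tells all that it offers.
- The arm moves only by the tool jog_arm, never from a script. Its arguments are lists of equal length, an entry for each row: "hand": the finger opening in m, from 0 to 0.0854; "travel": the shift along the world's x, y, z in m, a list of three; "yaw": the turn about the world's z in rad. A call has exactly 5 rows; each row shifts and turns the commanded pose from where the row before left it; what a row does not reach is not made up. A row lasts 1/8 s, in which the tool goes at most 62.5 mm and 10.7 degrees, less where a joint would pass 70% of its speed; a pose out of reach is approached as far as the arm can. A call is refused whole if a number of a shift passes 0.0625 or a number of a turn 0.188, either way. A call with a gripper value outside its range is refused whole. The fingers move at their own pace and stop on an object; "grip_force" is the grip in N (left out, the last holds). Time passes only in rows, so rows that do not move let the fingers close, or fill a call up. It gives the time, the measured TCP pose, the force, the opening and the grip force at its end, in the units of the state.
- env.observe(): the state, without advancing time (a new reading comes with each control period).
- env.get_image(name): name is "scene" or "top" or "wrist"; returns the picture (400x640x3 uint8, red, green, blue); there is no depth.
- env.calibration(name): a dict with "fx", "fy", "cx", "cy" (pixels), "position" and "rotation" of the camera in the world; the wrist camera has in their place "hand_eye" (4x4, takes a point from camera to tool coordinates, whose origin is the TCP and whose axes are the flange's). Camera axes: x right, y down, z forward; pixel columns grow to the right and rows downward; lengths in m; the calibration is good to about 2 mm. The wrist camera is an equidistant fisheye: a pixel r from the principal point sees the ray r / f radians off the axis. A picture is of the moment at which its call begins: read the wrist's pose just before it. calibration takes no time and is no camera call.
- env.close_job(): hands the job in; it is judged then, once.
The state is a dict: "time_s": time; "q": joint angles; "qvel": joint speeds; "joint_efforts": joint torques, N m; "position": TCP position; "tool_rot": TCP orientation; "ft_force": force on the tool from outside, world axes, zero at the start; "wrist_torque": the same for the moment, N m; "grip_width": finger opening in m; "gripper_force": force on a finger pad.
Only numpy, scipy, OpenCV 4.12 (cv2) and the standard library are available. Lean on these libraries where they do the work, as an engineer would, in place of code of your own. Each camera call takes 0.05 s, during which the arm holds its last target. There are 200 camera calls.

### The job

Weigh the steel flour shaker that stands on the right pan of the kitchen balance: leave it there untouched and gently set weights, upright, on the empty left pan until the beam floats level, with the red pointer in the green band. Choose the weights by how the balance responds; any weight you do not need stays on the worktop, and the tin, the garlic and everything else on the worktop stay where they are.

Things in the scene. Friction and masses are not known exactly. Their poses are not given: they have to be found in the camera images.
- beam (a joint): tilt of the balance beam in rad: 0 level, positive when the shaker's pan is lower, negative when the weights' pan is lower; stops at +0.2 and -0.2. A light spring centres it: the tilt is about 0.00167 rad for each gram of difference between the two pans, so it is against a stop when the difference exceeds 120 g. The pointer is in the green band when the tilt is within 0.06 rad of 0 (about 36 g). Where a load stands within a pan makes no difference. It settles in about 1 s
- scale: base of the blue two-pan kitchen balance, 90 x 320 mm, 55 mm high, fixed; a white dial plate stands at its centre, up to z = 0.175. Origin at the centre of its underside; the beam runs along its y axis, the weights' pan towards +y (left as seen from the robot), the shaker's pan towards -y
- counter_pan (a point): centre of the inner floor of the empty steel pan for the weights (+y end of the beam, 130 mm from the middle); the pan is a round dish, inside about 140 mm across with a rim 6 mm high, always horizontal; its floor is 107 mm above the worktop when level and travels 26 mm up and down from there
- load_pan (a point): centre of the inner floor of the other, equal pan, on which the flour shaker stands
- flour_shaker: steel flour shaker with pierced lid and wire handle, 73 x 102 x 106 mm, on the right pan; it weighs between 230 and 370 g, unknown (the sum of the right weights is 250, 300 or 350 g). Origin at the middle of its underside's bounding box; z up
- weight_large: aluminium weight of 200 g with a painted red band: round body 56 mm across and 42 mm high, with a finger post 20 mm across and 38 mm tall on top (total 80 mm); made to be lifted by the post. Origin at the centre of its underside, z up along the post. Starts upright on the worktop to the left of the balance; which of the three weights stands where varies
- weight_medium: aluminium weight of 100 g with a painted blue band: round body 44 mm across and 39 mm high, with a finger post 20 mm across and 38 mm tall on top (total 77 mm); made to be lifted by the post. Origin at the centre of its underside, z up along the post. Starts upright on the worktop to the left of the balance; which of the three weights stands where varies
- weight_small: aluminium weight of 50 g with a painted yellow band: round body 34 mm across and 36 mm high, with a finger post 20 mm across and 38 mm tall on top (total 74 mm); made to be lifted by the post. Origin at the centre of its underside, z up along the post. Starts upright on the worktop to the left of the balance; which of the three weights stands where varies
- tin: closed food tin, 76 mm across, 58 mm high, bystander left of the balance near the weights; origin under its centre
- garlic: garlic bulb, 60 x 57 x 58 mm, bystander behind and left of the balance; origin under its centre
There are look-alikes about, which are no part of the job. Leave any purple or turquoise look-alike of the weight_small alone.

How it is judged:
By the outcome, as a careful person would: the job done as asked, in the order asked, and still so for the second after the job is handed in, with the robot touching nothing.
It also fails if it takes over 70 s, if anything falls off the work surface, if the arm or the gripper's body presses on something with over 40 N, if the wrist force passes 120 N, or if a joint passes its speed limit or range.

## Working session

There is one attempt and no reset: what is moved stays moved. The work goes in short steps, Python scripts to look and compute and a tool call to move; the robot and the scene stay as the last step left them, time stands still between calls to the robot, and variables do not carry over. Pictures are saved under pics/ and viewed, at most 10 in all, crops included, and the job is handed in when it is done.

Besides the shell and the picture viewer there is one more tool, called after "Request:" by a JSON object that holds its "method" and its "body". jog_arm: Moves the arm, as the interface text tells. Its arguments: {"type":"object","properties":{"hand":{"type":"array"},"travel":{"type":"array"},"yaw":{"type":"array"},"grip_force":{"type":"number"}},"required":["hand","travel","yaw"]}

```bash
mkdir -p pics; cat > h.py <<'E'
import numpy as np,cv2
from rig import env
def save(n,f):
    im=env.get_image(n); cv2.imwrite('pics/'+f,im[:,:,::-1]); return im
def ray(n,u,v,z):
    c=env.calibration(n); R=np.array(c['rotation']); p=np.array(c['position'])
    d=R@np.array([(u-c['cx'])/c['fx'],(v-c['cy'])/c['fy'],1]); return p+d*(z-p[2])/d[2]
def proj(n,P):
    c=env.calibration(n); q=np.array(c['rotation']).T@(np.array(P)-c['position'])
    return c['fx']*q[0]/q[2]+c['cx'],c['fy']*q[1]/q[2]+c['cy']
E
python3 - <<'E'
from h import *
save('top','top0.png');save('scene','sc0.png')
print(env.finger_overhang,env.calibration('top'),env.calibration('scene')['position'],env.observe()['tool_rot'])
E
```

```text
0.017 {'fx': 443.4292797271685, 'fy': 443.4292797271685, 'cx': 313.77375150309354, 'cy': 194.4433963377487, 'position': array([0.45234425, 0.09531001, 1.1575615 ]), 'rotation': array([[ 0.01519006, -0.99317065,  0.11567763],
       [-0.99987038, -0.01447028,  0.00705954],
       [-0.00533744, -0.11576987, -0.99326172]])} [-0.09272621 -0.32317191  0.83311737] [[-9.67471056e-01  2.52980995e-01 -6.09278219e-04]
 [ 2.52981572e-01  9.67470332e-01 -1.21720217e-03]
 [ 2.81529584e-04 -1.33174403e-03 -9.99999074e-01]]
```

View pics/top0.png

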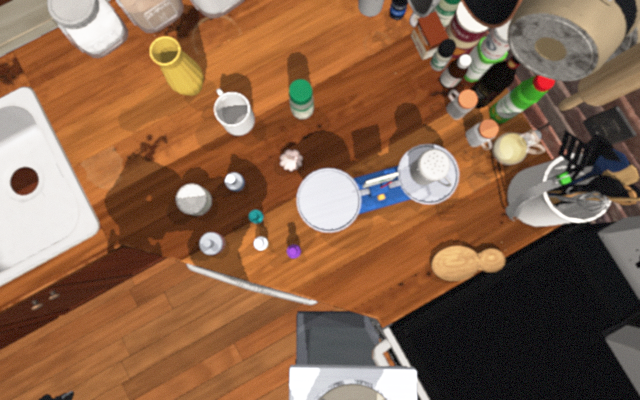

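View pics/sc0.png

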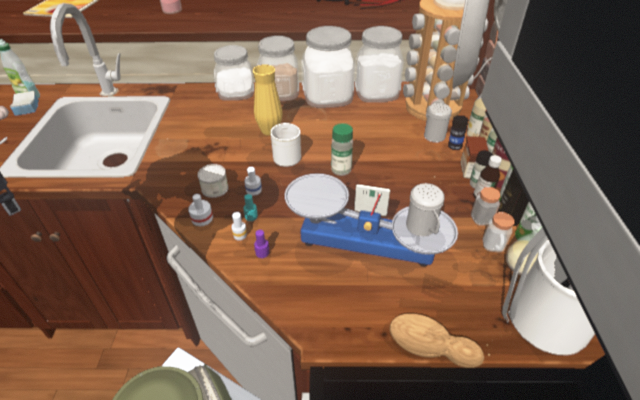

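```bash
python3 - <<'E'
from h import *
a=cv2.imread('pics/top0.png')[140:280,160:370]; b=cv2.imread('pics/sc0.png')[155:265,170:350]
a=cv2.resize(a,(630,420),interpolation=cv2.INTER_CUBIC)
cv2.imwrite('pics/c_top.png',a)
b=cv2.resize(b,(720,440),interpolation=cv2.INTER_CUBIC)
cv2.imwrite('pics/c_sc.png',b)
print(env.observe()['position'], proj('top',env.observe()['position']))
E
```

```text
[0.13903317 0.53188282 0.24776207] (np.float64(91.46541552315662), np.float64(403.38630188193986))
```

View pics/c_top.png

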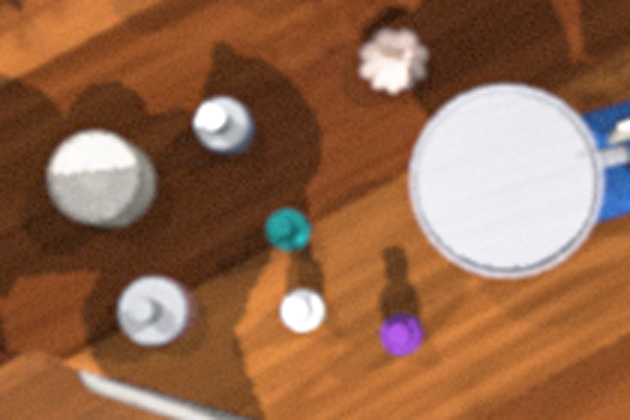

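View pics/c_sc.png

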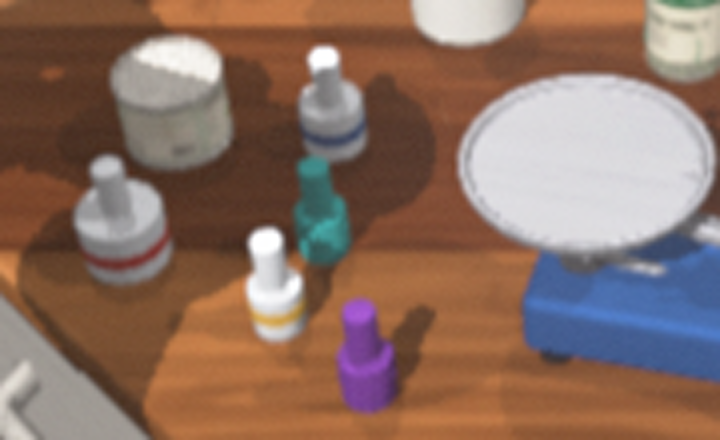

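The top crop shows these candidates:
- large with a red band, at (209,243)
- medium with a blue band, at (230,180)
- small with a yellow band, at (260,243)
- look-alikes to leave alone: turquoise at (256,216) and purple at (294,251)
- tin at (194,199) and garlic at (290,160)

The pan is centred at (329,200). In the scene crop the bands confirm which weight is which.

```bash
python3 - <<'E'
from h import *
for n,t,s,z in [('L',(209.3,243),(197,196),.08),('M',(230.3,179.7),(251,168.8),.077),('S',(259.7,242.7),(236.5,214.5),.074),('turq',(256,216),(248.5,196),.074),('purp',(293.7,251),(260,231.5),.074),('pan',(328.7,200),(316.5,196),.136),('tin',(190.5,196),(212,170),.058),('garlic',(291,160),(291,160),.05)]:
    print(n,ray('top',*t,z).round(3),ray('scene',*s,z).round(3))
print(env.calibration('wrist')['hand_eye'],env.calibration('wrist')['fx'],env.calibration('wrist')['cx'],env.calibration('wrist')['cy'])
E
```

```text
L [0.456 0.354 0.08 ] [0.459 0.361 0.08 ]
M [0.612 0.309 0.077] [0.618 0.309 0.077]
S [0.459 0.233 0.074] [0.461 0.237 0.074]
turq [0.523 0.244 0.074] [0.529 0.252 0.074]
purp [0.44  0.15  0.074] [0.444 0.154 0.074]
pan [0.559 0.068 0.136] [0.558 0.067 0.136]
tin [0.572 0.411 0.058] [0.578 0.417 0.058]
garlic [0.669 0.162 0.05 ] [0.733 0.256 0.05 ]
[[-4.11232519e-04 -9.56818223e-01 -2.90686634e-01  7.52299416e-02]
 [ 9.99999910e-01 -3.63276080e-04 -2.18941296e-04  1.69227637e-04]
 [ 1.03887521e-04 -2.90686698e-01  9.56818286e-01 -1.24436760e-01]
 [ 0.00000000e+00  0.00000000e+00  0.00000000e+00  1.00000000e+00]] 309.70691628693146 318.9488913072589 201.3473803228924
```

Request:
{"method": "jog_arm", "body": {"hand": [0.05, 0.05, 0.05, 0.05, 0.05], "travel": [[0.05, -0.027, -0.01], [0.05, -0.027, -0.01], [0.05, -0.027, -0.01], [0.05, -0.027, -0.01], [0.05, -0.027, 0]], "yaw": [0, 0, 0, 0, 0], "grip_force": 30}}

```text
time_s: 0.72
position: [0.3903, 0.3957, 0.2073]
tool_rot: [[-0.967, 0.253, -0.002], [0.253, 0.967, -0.001], [0.002, -0.002, -1.0]]
ft_force: [-0.5, 1.3, -1.1]
grip_width: 0.0499
gripper_force: 0.0
```

Request:
{"method": "jog_arm", "body": {"hand": [0.05, 0.05, 0.05, 0.05, 0.05], "travel": [[0.034, -0.02, -0.02], [0.034, -0.02, -0.02], [0, 0, -0.02], [0, 0, 0], [0, 0, 0]], "yaw": [0, 0, 0, 0, 0]}}

```text
time_s: 1.35
position: [0.4571, 0.3575, 0.149]
tool_rot: [[-0.968, 0.252, 0.001], [0.252, 0.968, 0.0], [-0.001, 0.001, -1.0]]
ft_force: [0.2, 0.7, -0.5]
grip_width: 0.05
gripper_force: 0.0
```

```bash
cat >> h.py <<'E'
def wray(px,z,o):
    c=env.calibration('wrist'); H=np.array(c['hand_eye'])
    a=np.array([px[0]-c['cx'],px[1]-c['cy']]);r=np.hypot(*a);t=r/c['fx']
    d=np.r_[np.sin(t)*a/r,np.cos(t)]
    R=np.array(o['tool_rot']); p=R@H[:3,3]+o['position']; d=R@H[:3,:3]@d
    return p+d*(z-p[2])/d[2]
def wproj(P,o):
    c=env.calibration('wrist'); H=np.array(c['hand_eye']);R=np.array(o['tool_rot'])
    q=H[:3,:3].T@(R.T@(np.array(P)-o['position'])-H[:3,3]); t=np.arctan2(np.hypot(q[0],q[1]),q[2]); s=c['fx']*t/np.hypot(q[0],q[1])
    return q[0]*s+c['cx'],q[1]*s+c['cy']
E
python3 - <<'E'
from h import *
o=env.observe(); save('wrist','w1.png')
print(o['position'],o['ft_force'],o['grip_width'])
for P in [(.457,.357,.08),(.615,.309,.077),(.46,.235,.074)]: print(wproj(P,o))
E
```

```text
[0.45706645 0.35747835 0.14903964] [ 0.24222688  0.71583759 -0.46818239] 0.050044606512602306
(np.float64(318.0024085124428), np.float64(224.87710569845083))
(np.float64(311.4042140384076), np.float64(384.07465736811935))
(np.float64(169.751191665233), np.float64(259.9392692406242))
```

View pics/w1.png

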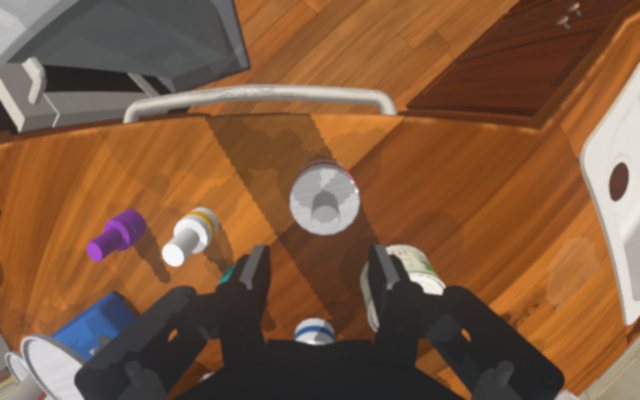

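The wrist view shows the large weight's post top near (326,210), the small one's near (173,254) and the tin to the right at (410,270).

```bash
python3 - <<'E'
from h import *
o=env.observe()
print(wray((326,209),.08,o),wray((173,254),.074,o),wray((325,195),.042,o),wray((324,172),.010,o))
im=cv2.imread('pics/w1.png')[140:300,140:400]; cv2.imwrite('pics/w1c.png',cv2.resize(im,(780,480),interpolation=cv2.INTER_CUBIC))
E
```

```text
[0.44764859 0.36502946 0.08      ] [0.45589753 0.24033625 0.074     ] [0.44879288 0.36482435 0.042     ] [0.43739585 0.36749786 0.01      ]
```

View pics/w1c.png

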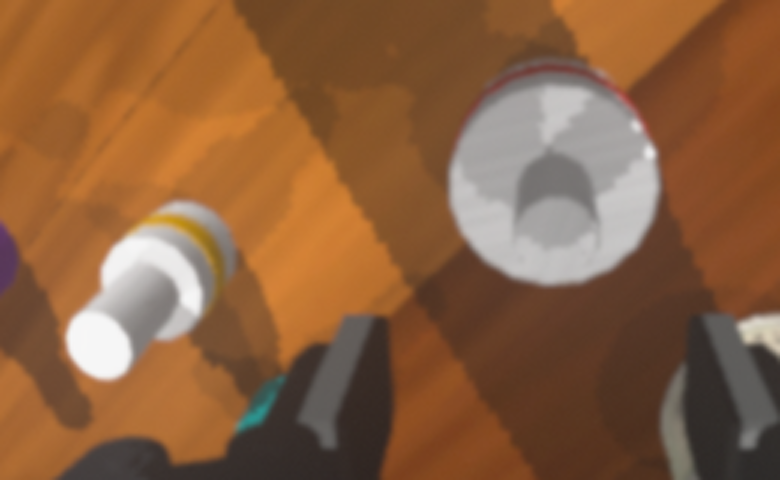

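Request:
{"method": "jog_arm", "body": {"hand": [0.05, 0.05, 0.05, 0.05, 0.05], "travel": [[-0.004, 0.004, -0.02], [0, 0, -0.02], [0, 0, -0.02], [0, 0, -0.02], [0, 0, -0.002]], "yaw": [0, 0, 0, 0, 0]}}

```text
time_s: 2.02
position: [0.4527, 0.3613, 0.0661]
tool_rot: [[-0.968, 0.252, -0.001], [0.252, 0.968, -0.0], [0.001, -0.001, -1.0]]
ft_force: [0.5, 0.1, -1.0]
grip_width: 0.0501
gripper_force: 0.0
```

Request:
{"method": "jog_arm", "body": {"hand": [0.035, 0.025, 0.015, 0.015, 0.015], "travel": [[0, 0, 0], [0, 0, 0], [0, 0, 0], [0, 0, 0], [0, 0, 0]], "yaw": [0, 0, 0, 0, 0]}}

```text
time_s: 2.65
position: [0.4535, 0.3614, 0.0671]
tool_rot: [[-0.967, 0.253, 0.001], [0.253, 0.967, 0.001], [-0.001, 0.001, -1.0]]
ft_force: [-0.9, 0.5, 5.4]
grip_width: 0.0185
gripper_force: 30.8
```

Request:
{"method": "jog_arm", "body": {"hand": [0.015, 0.015, 0.015, 0.015, 0.015], "travel": [[0, 0, 0.02], [0, 0, 0.035], [0, 0, 0.035], [0, 0, 0.035], [0, 0, 0.035]], "yaw": [0, 0, 0, 0, 0]}}

```text
time_s: 3.28
position: [0.4528, 0.3608, 0.227]
tool_rot: [[-0.967, 0.253, -0.001], [0.253, 0.967, -0.001], [0.001, -0.001, -1.0]]
ft_force: [0.8, 1.0, -2.7]
grip_width: 0.019
gripper_force: 30.1
```

Request:
{"method": "jog_arm", "body": {"hand": [0.015, 0.015, 0.015, 0.015, 0.015], "travel": [[0.007, -0.03, 0], [0.01, -0.045, 0], [0.013, -0.05, 0], [0.013, -0.05, 0], [0.01, -0.045, 0]], "yaw": [0, 0, 0, 0, 0]}}

```text
time_s: 3.9
position: [0.5061, 0.1393, 0.2259]
tool_rot: [[-0.967, 0.253, -0.001], [0.253, 0.967, -0.0], [0.001, -0.0, -1.0]]
ft_force: [0.6, 0.1, -2.3]
grip_width: 0.019
gripper_force: 30.2
```

Request:
{"method": "jog_arm", "body": {"hand": [0.015, 0.015, 0.015, 0.015, 0.015], "travel": [[0.01, -0.045, 0], [0.008, -0.029, 0], [0, 0, 0], [0, 0, 0], [0, 0, 0]], "yaw": [0, 0, 0, 0, 0]}}

```text
time_s: 4.53
position: [0.5238, 0.068, 0.2262]
tool_rot: [[-0.968, 0.252, -0.0], [0.252, 0.968, 0.0], [0.0, 0.0, -1.0]]
ft_force: [0.3, 0.3, -1.7]
grip_width: 0.0191
gripper_force: 30.1
```

```bash
python3 - <<'E'
from h import *
o=env.observe(); w=save('wrist','w2.png');s=save('scene','sc2.png')
print(o['position'],o['ft_force'],o['grip_width'],o['q'])
cv2.imwrite('pics/v2.png',np.vstack([cv2.resize(w[:,:,::-1],(480,300)),cv2.resize(s[130:280,160:480,::-1],(480,225))]))
E
```

```text
[0.5238133  0.0679813  0.22623626] [ 0.29172269  0.27620058 -1.67610324] 0.01914461360144874 [-5.46123815e+00  2.06386354e+01  8.00002853e+01  6.12086480e-03
  7.93852602e+01 -8.08786882e+01]
```

View pics/v2.png

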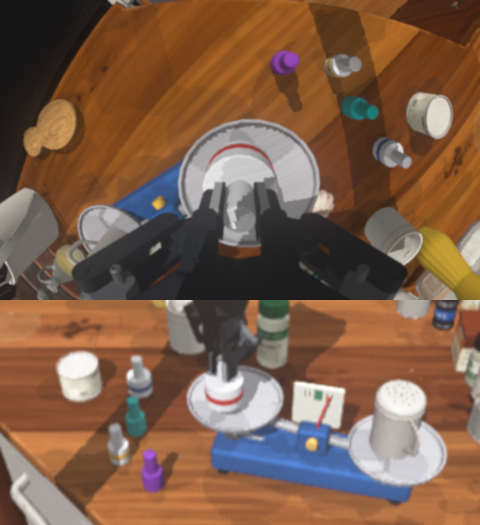

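```bash
python3 - <<'E'
from h import *
o=env.observe()
for p in [(250,183),(180,183),(320,183),(250,120)]: print(wray((p[0]*4/3,p[1]*4/3),.139,o))
E
```

```text
[0.5485241  0.07276088 0.139     ]
[0.53123881 0.0034137  0.139     ]
[0.56852488 0.14368199 0.139     ]
[0.48699991 0.08790073 0.139     ]
```

Request:
{"method": "jog_arm", "body": {"hand": [0.015, 0.015, 0.015, 0.015, 0.015], "travel": [[0.002, 0, -0.01], [0, 0, -0.008], [0, 0, -0.003], [0, 0, -0.002], [0, 0, 0]], "yaw": [0, 0, 0, 0, 0]}}

```text
time_s: 5.25
position: [0.5262, 0.067, 0.2033]
tool_rot: [[-0.967, 0.253, -0.0], [0.253, 0.967, 0.0], [0.0, -0.0, -1.0]]
ft_force: [1.2, -0.4, -2.2]
grip_width: 0.0188
gripper_force: 30.1
```

Request:
{"method": "jog_arm", "body": {"hand": [0.015, 0.015, 0.015, 0.015, 0.015], "travel": [[0, 0, -0.0015], [0, 0, -0.0015], [0, 0, -0.001], [0, 0, -0.001], [0, 0, 0]], "yaw": [0, 0, 0, 0, 0]}}

```text
time_s: 5.88
position: [0.5262, 0.0672, 0.1984]
tool_rot: [[-0.967, 0.253, 0.0], [0.253, 0.967, 0.0], [-0.0, 0.0, -1.0]]
ft_force: [-0.6, 1.8, 1.3]
grip_width: 0.0188
gripper_force: 30.4
```

Request:
{"method": "jog_arm", "body": {"hand": [0.015, 0.015, 0.015, 0.015, 0.015], "travel": [[0, 0, -0.001], [0, 0, -0.001], [0, 0, 0], [0, 0, 0], [0, 0, 0]], "yaw": [0, 0, 0, 0, 0]}}

```text
time_s: 6.5
position: [0.5262, 0.0671, 0.1964]
tool_rot: [[-0.967, 0.253, 0.0], [0.253, 0.967, 0.0], [-0.0, 0.0, -1.0]]
ft_force: [-0.2, 1.5, 0.4]
grip_width: 0.019
gripper_force: 30.4
```

```bash
python3 - <<'E'
from h import *
s=save('scene','sc3.png'); t=save('top','top3.png'); print(env.observe()['position'],env.observe()['ft_force'])
cv2.imwrite('pics/v3.png',cv2.resize(s[150:270,260:480,::-1],(770,420),interpolation=cv2.INTER_CUBIC))
E
```

```text
[0.52618584 0.06710568 0.19633442] [-0.54791773  2.09729587  0.57160311]
```

View pics/v3.png

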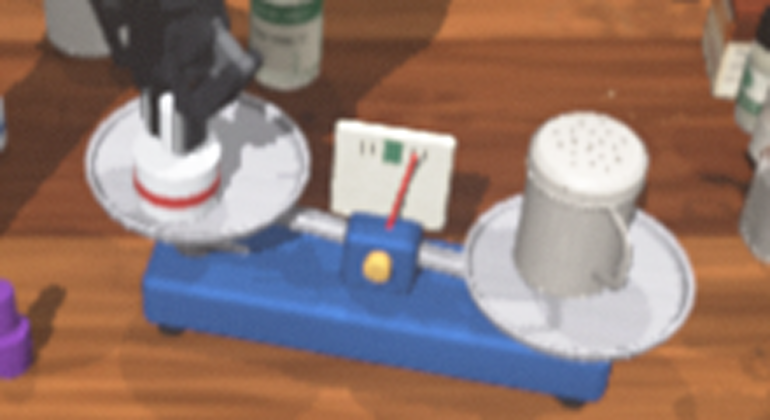

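The large weight sits upright in the pan, inside the rim, and the force shows its load has moved to the pan. The pointer is still right of the green band. I'll release it.

Request:
{"method": "jog_arm", "body": {"hand": [0.021, 0.025, 0.032, 0.04, 0.04], "travel": [[0, 0, 0], [0, 0, 0], [0, 0, 0.002], [0, 0, 0.01], [0, 0, 0.04]], "yaw": [0, 0, 0, 0, 0]}}

```text
time_s: 7.22
position: [0.5255, 0.067, 0.248]
tool_rot: [[-0.967, 0.253, -0.004], [0.253, 0.967, 0.0], [0.004, -0.001, -1.0]]
ft_force: [1.2, -0.5, 0.9]
grip_width: 0.0399
gripper_force: 0.0
```

Request:
{"method": "jog_arm", "body": {"hand": [0.05, 0.05, 0.05, 0.05, 0.05], "travel": [[0, 0.03, 0.025], [0.02, 0.055, 0], [0.02, 0.055, 0], [0.02, 0.055, 0], [0.025, 0.045, -0.02]], "yaw": [0, 0, 0, 0, 0]}}

```text
time_s: 7.85
position: [0.6118, 0.3095, 0.2556]
tool_rot: [[-0.968, 0.252, 0.004], [0.252, 0.968, 0.001], [-0.004, 0.002, -1.0]]
ft_force: [0.0, -1.4, -0.7]
grip_width: 0.0501
gripper_force: 0.0
```

Request:
{"method": "jog_arm", "body": {"hand": [0.05, 0.05, 0.05, 0.05, 0.05], "travel": [[0, 0, -0.03], [0, 0, -0.02], [0, 0, 0], [0, 0, 0], [0, 0, 0]], "yaw": [0, 0, 0, 0, 0]}}

```text
time_s: 8.48
position: [0.6115, 0.3071, 0.2048]
tool_rot: [[-0.967, 0.253, 0.002], [0.253, 0.967, 0.001], [-0.002, 0.001, -1.0]]
ft_force: [1.0, -0.4, 0.6]
grip_width: 0.0502
gripper_force: 0.0
```

```bash
python3 - <<'E'
from h import *
o=env.observe();print(o['position'],wproj((.615,.309,.077),o))
w=save('wrist','w4.png');s=save('scene','sc4.png')
a=cv2.resize(s[150:270,260:480,::-1],(550,300),interpolation=cv2.INTER_CUBIC)
b=cv2.resize(w[130:330,160:480,::-1],(480,300),interpolation=cv2.INTER_CUBIC)
cv2.imwrite('pics/v4.png',np.vstack([a,cv2.copyMakeBorder(b,0,0,0,70,0)]))
E
```

```text
[0.61147529 0.30708452 0.20481954] (np.float64(321.86577950823147), np.float64(202.76907301834464))
```

View pics/v4.png

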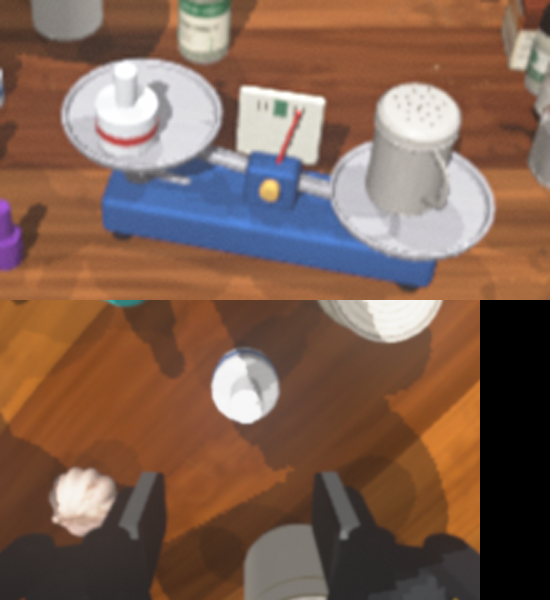

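The large weight stands upright. The pointer is still far right, near the stop, so the medium goes next. Its post top is at about (325,200), within 3 px of the prediction.

Request:
{"method": "jog_arm", "body": {"hand": [0.05, 0.05, 0.05, 0.05, 0.05], "travel": [[0.001, 0.004, -0.035], [0, 0, -0.045], [0, 0, -0.035], [0, 0, -0.015], [0, 0, -0.009]], "yaw": [0, 0, 0, 0, 0]}}

```text
time_s: 9.2
position: [0.6126, 0.3112, 0.0647]
tool_rot: [[-0.967, 0.253, 0.001], [0.253, 0.967, 0.0], [-0.001, 0.001, -1.0]]
ft_force: [-0.4, 0.3, 0.1]
grip_width: 0.05
gripper_force: 0.0
```

Request:
{"method": "jog_arm", "body": {"hand": [0.035, 0.025, 0.015, 0.015, 0.015], "travel": [[0, 0, 0], [0, 0, 0], [0, 0, 0], [0, 0, 0], [0, 0, 0]], "yaw": [0, 0, 0, 0, 0]}}

```text
time_s: 9.82
position: [0.6127, 0.3113, 0.0657]
tool_rot: [[-0.967, 0.253, 0.002], [0.253, 0.967, 0.001], [-0.002, 0.001, -1.0]]
ft_force: [-0.4, 0.8, 5.3]
grip_width: 0.0195
gripper_force: 29.3
```

Request:
{"method": "jog_arm", "body": {"hand": [0.015, 0.015, 0.015, 0.015, 0.015], "travel": [[0, 0, 0.02], [0, 0, 0.04], [0, 0, 0.045], [0, 0, 0.045], [0, 0, 0.035]], "yaw": [0, 0, 0, 0, 0]}}

```text
time_s: 10.45
position: [0.6121, 0.3111, 0.2514]
tool_rot: [[-0.967, 0.253, 0.001], [0.253, 0.967, 0.0], [-0.001, 0.001, -1.0]]
ft_force: [0.1, -0.2, -1.8]
grip_width: 0.0189
gripper_force: 29.4
```

Request:
{"method": "jog_arm", "body": {"hand": [0.015, 0.015, 0.015, 0.015, 0.015], "travel": [[-0.006, -0.04, 0], [-0.007, -0.05, 0], [-0.007, -0.05, 0], [-0.007, -0.05, 0], [-0.005, -0.027, 0]], "yaw": [0, 0, 0, 0, 0]}}

```text
time_s: 11.08
position: [0.5796, 0.0919, 0.2494]
tool_rot: [[-0.967, 0.255, -0.0], [0.255, 0.967, -0.0], [0.0, -0.0, -1.0]]
ft_force: [0.8, 0.6, -0.8]
grip_width: 0.019
gripper_force: 29.5
```

Request:
{"method": "jog_arm", "body": {"hand": [0.015, 0.015, 0.015, 0.015, 0.015], "travel": [[0, 0, 0], [0, 0, -0.02], [0, 0, -0.018], [0, 0, -0.007], [0, 0, -0.003]], "yaw": [0, 0, 0, 0, 0]}}

```text
time_s: 11.7
position: [0.5803, 0.0947, 0.2013]
tool_rot: [[-0.968, 0.252, 0.0], [0.252, 0.968, 0.0], [0.0, 0.0, -1.0]]
ft_force: [0.7, -0.2, -0.5]
grip_width: 0.0191
gripper_force: 29.5
```

Request:
{"method": "jog_arm", "body": {"hand": [0.015, 0.015, 0.015, 0.015, 0.015], "travel": [[0, 0, -0.002], [0, 0, -0.002], [0, 0, -0.002], [0, 0, -0.002], [0, 0, -0.001]], "yaw": [0, 0, 0, 0, 0]}}

```text
time_s: 12.32
position: [0.5801, 0.0941, 0.1922]
tool_rot: [[-0.967, 0.253, -0.0], [0.253, 0.967, 0.0], [0.0, 0.0, -1.0]]
ft_force: [-0.8, 0.5, -0.4]
grip_width: 0.0188
gripper_force: 29.6
```

Request:
{"method": "jog_arm", "body": {"hand": [0.015, 0.015, 0.015, 0.015, 0.015], "travel": [[0, 0, -0.002], [0, 0, -0.002], [0, 0, -0.002], [0, 0, -0.001], [0, 0, 0]], "yaw": [0, 0, 0, 0, 0]}}

```text
time_s: 12.95
position: [0.5801, 0.0941, 0.1853]
tool_rot: [[-0.967, 0.253, -0.0], [0.253, 0.967, -0.0], [0.0, -0.0, -1.0]]
ft_force: [-1.1, 0.0, 0.4]
grip_width: 0.0192
gripper_force: 29.6
```

Releasing slowly, then going over to the small weight.

Request:
{"method": "jog_arm", "body": {"hand": [0.021, 0.025, 0.032, 0.04, 0.04], "travel": [[0, 0, 0], [0, 0, 0], [0, 0, 0.002], [0, 0, 0.015], [0, 0, 0.05]], "yaw": [0, 0, 0, 0, 0]}}

```text
time_s: 13.58
position: [0.5794, 0.094, 0.252]
tool_rot: [[-0.967, 0.253, -0.005], [0.253, 0.967, 0.0], [0.005, -0.001, -1.0]]
ft_force: [0.4, -0.8, -0.0]
grip_width: 0.0398
gripper_force: 0.0
```

Request:
{"method": "jog_arm", "body": {"hand": [0.05, 0.05, 0.05, 0.05, 0.05], "travel": [[-0.02, 0.03, 0.01], [-0.03, 0.04, 0], [-0.03, 0.04, 0], [-0.03, 0.03, -0.01], [-0.012, 0.003, -0.03]], "yaw": [0, 0, 0, 0, 0]}}

```text
time_s: 14.2
position: [0.4574, 0.239, 0.2243]
tool_rot: [[-0.968, 0.25, 0.005], [0.25, 0.968, 0.001], [-0.004, 0.003, -1.0]]
ft_force: [0.0, -0.5, -0.2]
grip_width: 0.05
gripper_force: 0.0
```

Request:
{"method": "jog_arm", "body": {"hand": [0.05, 0.05, 0.05, 0.05, 0.05], "travel": [[0, 0, -0.02], [0, 0, 0], [0, 0, 0], [0, 0, 0], [0, 0, 0]], "yaw": [0, 0, 0, 0, 0]}}

```text
time_s: 14.82
position: [0.4584, 0.237, 0.2029]
tool_rot: [[-0.967, 0.253, 0.001], [0.253, 0.967, 0.0], [-0.001, 0.0, -1.0]]
ft_force: [-0.7, -0.1, -0.1]
grip_width: 0.0502
gripper_force: 0.0
```

```bash
python3 - <<'E'
from h import *
o=env.observe();print(o['position'],wproj((.457,.238,.074),o))
w=save('wrist','w5.png');s=save('scene','sc5.png')
a=cv2.resize(s[150:270,260:480,::-1],(550,300),interpolation=cv2.INTER_CUBIC)
b=cv2.resize(w[130:330,160:480,::-1],(480,300),interpolation=cv2.INTER_CUBIC)
cv2.imwrite('pics/v5.png',np.vstack([a,cv2.copyMakeBorder(b,0,0,0,70,0)]))
E
```

```text
[0.45841701 0.2370331  0.20287355] (np.float64(319.4284964207387), np.float64(197.46570847471483))
```

View pics/v5.png

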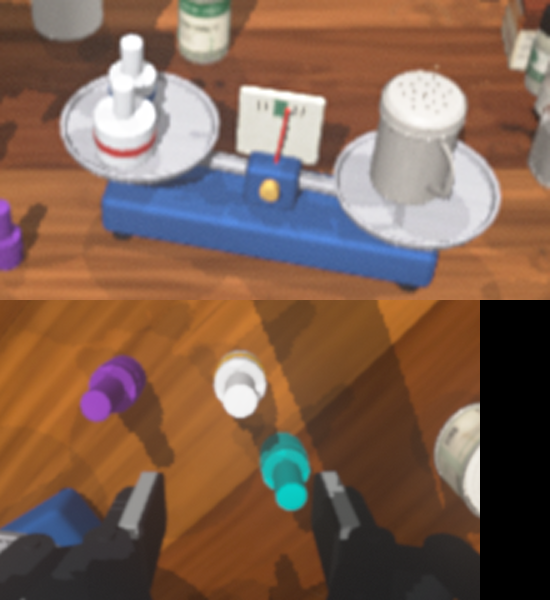

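The tenth and last picture shows both weights upright, with the pointer at the right edge of the green band. The small weight's post top is at crop (241,400), px (320.7,196.7). I'll work out the tilt in numbers against the known stop at +0.2.

```bash
cat >> h.py <<'E'
def pointer(f):
    a=cv2.imread('pics/'+f)[180:216,340:400].astype(int); b,g,r=a[...,0],a[...,1],a[...,2]
    m=(r>130)&(r-g>60)&(r-b>60); v,u=np.nonzero(m); u=u+340.;v=v+180.
    G=(g-r>25)&(g-b>5); gv,gu=np.nonzero(G)
    d=np.polyfit(v,u,1); return m.sum(),d[0].round(3),np.polyval(d,194).round(2),(gu.mean()+340).round(2),G.sum(),(gu.min()+340,gu.max()+340)
E
python3 - <<'E'
from h import *
for f in ['sc0.png','sc2.png','sc4.png','sc5.png']: print(f,pointer(f))
for z in (.0,):
  pass
print([wray((320.7,196.7),.074,env.observe())])
E
```

```text
sc0.png (np.int64(37), np.float64(-0.525), np.float64(380.55), np.float64(371.72), np.int64(25), (np.int64(370), np.int64(374)))
sc2.png (np.int64(66), np.float64(-0.617), np.float64(382.25), np.float64(371.77), np.int64(26), (np.int64(370), np.int64(374)))
sc4.png (np.int64(46), np.float64(-0.681), np.float64(382.2), np.float64(371.72), np.int64(25), (np.int64(370), np.int64(374)))
sc5.png (np.int64(48), np.float64(-0.776), np.float64(380.34), np.float64(371.3), np.int64(20), (np.int64(370), np.int64(374)))
[array([0.45632756, 0.23923617, 0.074     ])]
```

```bash
cat >> h.py <<'E'
def tilt(f,ref='sc0.png'):
    a=cv2.imread('pics/'+ref,0);b=cv2.imread('pics/'+f,0)
    T=a[182:238,408:443]; r=cv2.matchTemplate(b[160:245,395:455],T,cv2.TM_CCOEFF_NORMED)
    _,s,_,(x,y)=cv2.minMaxLoc(r); q=r[y-1:y+2,x]; sub=(q[0]-q[2])/(2*(q[0]-2*q[1]+q[2])) if len(q)==3 else 0
    up=182-(160+y+sub)
    P=np.array([.53,-.06-.12,.14]); k=proj('scene',P)[1]-proj('scene',P+[0,0,.001])[1]
    return 'score',round(s,3),'rise mm',round(up/k,2),'tilt',round(.2-np.arcsin(up/k/1000/.13),3)
E
python3 - <<'E'
from h import *
for f in ['sc2.png','sc4.png','sc5.png']: print(f,tilt(f))
E
```

```text
sc2.png ('score', 0.999, 'rise mm', np.float64(0.05), 'tilt', np.float64(0.2))
sc4.png ('score', 0.999, 'rise mm', np.float64(0.06), 'tilt', np.float64(0.2))
sc5.png ('score', 0.993, 'rise mm', np.float64(15.45), 'tilt', np.float64(0.081))
```

The tilt is 0.081, so about 48 g is missing and the small (yellow) weight is needed.

Request:
{"method": "jog_arm", "body": {"hand": [0.05, 0.05, 0.05, 0.05, 0.05], "travel": [[-0.002, 0.002, -0.035], [0, 0, -0.045], [0, 0, -0.035], [0, 0, -0.015], [0, 0, -0.009]], "yaw": [0, 0, 0, 0, 0]}}

```text
time_s: 15.55
position: [0.4561, 0.2391, 0.0627]
tool_rot: [[-0.967, 0.253, -0.001], [0.253, 0.967, -0.0], [0.001, -0.0, -1.0]]
ft_force: [-0.5, -0.2, 0.2]
grip_width: 0.05
gripper_force: 0.0
```

Request:
{"method": "jog_arm", "body": {"hand": [0.035, 0.025, 0.015, 0.015, 0.015], "travel": [[0, 0, 0], [0, 0, 0], [0, 0, 0], [0, 0, 0], [0, 0, 0]], "yaw": [0, 0, 0, 0, 0]}}

```text
time_s: 16.18
position: [0.4566, 0.2392, 0.064]
tool_rot: [[-0.967, 0.253, 0.002], [0.253, 0.967, 0.0], [-0.001, 0.001, -1.0]]
ft_force: [-0.2, -0.1, 6.9]
grip_width: 0.0188
gripper_force: 29.9
```

Request:
{"method": "jog_arm", "body": {"hand": [0.015, 0.015, 0.015, 0.015, 0.015], "travel": [[0, 0, 0.02], [0, 0, 0.04], [0, 0, 0.045], [0, 0, 0.045], [0, 0, 0.04]], "yaw": [0, 0, 0, 0, 0]}}

```text
time_s: 16.8
position: [0.4559, 0.239, 0.2549]
tool_rot: [[-0.967, 0.253, 0.0], [0.253, 0.967, 0.0], [-0.0, 0.0, -1.0]]
ft_force: [-0.9, 0.0, -1.3]
grip_width: 0.019
gripper_force: 29.5
```

Request:
{"method": "jog_arm", "body": {"hand": [0.015, 0.015, 0.015, 0.015, 0.015], "travel": [[0.02, -0.034, 0.03], [0.025, -0.045, 0], [0.03, -0.05, 0], [0.026, -0.045, 0], [0.02, -0.03, 0]], "yaw": [0, 0, 0, 0, 0]}}

```text
time_s: 17.42
position: [0.5778, 0.0329, 0.2829]
tool_rot: [[-0.967, 0.255, -0.001], [0.255, 0.967, -0.0], [0.001, -0.0, -1.0]]
ft_force: [-0.3, 1.2, 0.0]
grip_width: 0.019
gripper_force: 29.5
```

Request:
{"method": "jog_arm", "body": {"hand": [0.015, 0.015, 0.015, 0.015, 0.015], "travel": [[0, 0, 0], [0, 0, -0.03], [0, 0, -0.035], [0, 0, -0.023], [0, 0, -0.008]], "yaw": [0, 0, 0, 0, 0]}}

```text
time_s: 18.05
position: [0.5762, 0.0361, 0.1863]
tool_rot: [[-0.968, 0.252, -0.002], [0.252, 0.968, 0.001], [0.003, -0.0, -1.0]]
ft_force: [0.1, -0.2, -1.4]
grip_width: 0.0186
gripper_force: 29.5
```

Request:
{"method": "jog_arm", "body": {"hand": [0.015, 0.015, 0.015, 0.015, 0.015], "travel": [[0, 0, -0.003], [0, 0, -0.002], [0, 0, -0.002], [0, 0, -0.002], [0, 0, -0.002]], "yaw": [0, 0, 0, 0, 0]}}

```text
time_s: 18.68
position: [0.5772, 0.0351, 0.1763]
tool_rot: [[-0.967, 0.253, 0.0], [0.253, 0.967, 0.0], [-0.0, 0.0, -1.0]]
ft_force: [0.3, -0.8, 0.2]
grip_width: 0.0191
gripper_force: 29.6
```

Request:
{"method": "jog_arm", "body": {"hand": [0.015, 0.015, 0.015, 0.015, 0.015], "travel": [[0, 0, -0.002], [0, 0, -0.001], [0, 0, -0.001], [0, 0, 0], [0, 0, 0]], "yaw": [0, 0, 0, 0, 0]}}

```text
time_s: 19.3
position: [0.5771, 0.0351, 0.1724]
tool_rot: [[-0.967, 0.253, 0.0], [0.253, 0.967, -0.0], [-0.0, -0.0, -1.0]]
ft_force: [-0.8, 0.3, 0.2]
grip_width: 0.0189
gripper_force: 29.6
```

```bash
python3 - <<'E'
from h import *
save('scene','sc6.png'); print(env.observe()['position'],env.observe()['ft_force'],tilt('sc6.png'))
E
```

```text
[0.57714433 0.035076   0.17236305] [0.12245603 0.12936294 0.13462899] ('score', 0.979, 'rise mm', np.float64(25.83), 'tilt', np.float64(-0.0))
```

The pan followed the weight down and the tilt is about 0. I'll release and move away.

Request:
{"method": "jog_arm", "body": {"hand": [0.021, 0.025, 0.03, 0.034, 0.034], "travel": [[0, 0, 0], [0, 0, 0], [0, 0, 0.002], [0, 0, 0.01], [0, 0, 0.05]], "yaw": [0, 0, 0, 0, 0]}}

```text
time_s: 19.98
position: [0.5762, 0.0352, 0.2333]
tool_rot: [[-0.967, 0.253, -0.006], [0.253, 0.967, 0.001], [0.006, -0.001, -1.0]]
ft_force: [-0.2, 0.2, 0.8]
grip_width: 0.0343
gripper_force: 0.0
```

Request:
{"method": "jog_arm", "body": {"hand": [0.034, 0.034, 0.034, 0.034, 0.034], "travel": [[0, 0, 0.05], [-0.03, 0.04, 0], [-0.035, 0.05, 0], [-0.035, 0.05, 0], [-0.03, 0.05, 0]], "yaw": [0, 0, 0, 0, 0]}}

```text
time_s: 20.6
position: [0.4458, 0.2264, 0.2853]
tool_rot: [[-0.967, 0.253, 0.001], [0.253, 0.967, 0.0], [-0.001, 0.001, -1.0]]
ft_force: [0.3, 0.6, -0.5]
grip_width: 0.0338
gripper_force: 0.0
```

Request:
{"method": "jog_arm", "body": {"hand": [0.034, 0.034, 0.034, 0.034, 0.034], "travel": [[-0.04, 0.03, 0], [0, 0, 0], [0, 0, 0], [0, 0, 0], [0, 0, 0]], "yaw": [0, 0, 0, 0, 0]}}

```text
time_s: 21.22
position: [0.4078, 0.2545, 0.2842]
tool_rot: [[-0.967, 0.254, -0.0], [0.254, 0.967, -0.0], [0.0, -0.0, -1.0]]
ft_force: [0.2, -0.0, -0.4]
grip_width: 0.0342
gripper_force: 0.0
```

Request:
{"method": "jog_arm", "body": {"hand": [0.034, 0.034, 0.034, 0.034, 0.034], "travel": [[0, 0, 0], [0, 0, 0], [0, 0, 0], [0, 0, 0], [0, 0, 0]], "yaw": [0, 0, 0, 0, 0]}}

```text
time_s: 21.85
position: [0.4071, 0.2551, 0.2843]
tool_rot: [[-0.967, 0.253, 0.0], [0.253, 0.967, 0.0], [-0.0, 0.0, -1.0]]
ft_force: [1.0, -0.7, 0.2]
grip_width: 0.0339
gripper_force: 0.0
```

```bash
python3 - <<'E'
from h import *
save('scene','sc7.png');save('top','top7.png'); print(env.observe()['position'],tilt('sc7.png'))
# upright check: each post seen in the top view: bright spot near the predicted post top; body edges; compare before/after elsewhere
a=cv2.imread('pics/top0.png');b=cv2.imread('pics/top7.png')
for n,P in [('L',(.526,.067,.187)),('M',(.58,.094,.184)),('S',(.577,.035,.181))]:
    u,v=map(int,np.round(proj('top',P)));print(n,u,v)
    u,v=map(int,np.round(proj('scene',P)));print(' scene',u,v);g=cv2.imread('pics/sc7.png',0);print(g[v-3:v+32:2,u-9:u+10:3])
for n,(x0,x1,y0,y1) in dict(garlic=(275,306,145,175),tin=(172,216,180,220),turq=(246,268,205,226),purp=(283,306,240,262)).items():
    T=a[y0:y1,x0:x1];r=cv2.matchTemplate(b[y0-6:y1+6,x0-6:x1+6],T,cv2.TM_CCOEFF_NORMED);_,s,_,p=cv2.minMaxLoc(r);print(n,round(s,3),p[0]-6,p[1]-6)
E
```

```text
[0.40713031 0.25509767 0.28433943] ('score', 0.977, 'rise mm', np.float64(27.08), 'tilt', np.float64(-0.01))
L 330 213
 scene 309 187
[[124 217 251 251 238 234 253]
 [132 202 254 254 254 248 248]
 [165 186 254 254 244 168 165]
 [194 152 227 239 190 137 142]
 [205 238 223 224 188 179 134]
 [249 255 221 224 187 199 250]
 [251 252 221 223 182 227 255]
 [248 248 224 222 184 255 254]
 [248 248 231 220 226 254 254]
 [253 253 252 244 250 251 254]
 [253 254 254 250 251 253 252]
 [224 252 254 253 253 247 204]
 [218 227 234 244 230 215 190]
 [171 225 227 223 222 212 159]
 [117 156 208 218 203 158 104]
 [195 124 112 118 108 106 157]
 [211 216 195 172 182 187 183]
 [187 217 227 222 217 206 197]]
M 318 188
 scene 311 171
[[ 59  62 102 247 242  95  93]
 [ 63  64 208 254 255 115  88]
 [ 66  65 182 254 254  96  78]
 [ 67  66 158 231 220  83  66]
 [ 72  68 159 227 213  98  68]
 [ 72 115 227 227 210 161 108]
 [ 73 234 234 226 205 195 249]
 [133 248 230 224 204 246 255]
 [195 248 252 249 222 252 255]
 [193 253 254 254 245 247 228]
 [216 241 255 254 173 161 160]
 [191 202 239 220 138 139 122]
 [230 224 226 211 174 169  84]
 [254 234 228 209 190 254 157]
 [251 228 225 206 194 254 251]
 [248 233 225 202 248 254 255]
 [248 243 226 219 252 254 255]
 [253 253 247 249 250 254 250]]
S 344 190
 scene 333 181
[[ 97  94 124 248 225  87  92]
 [ 91  94 230 254 255 114  91]
 [126 138 229 255 255 110  91]
 [110 208 207 236 224  88  91]
 [138 176 208 227 213  88  92]
 [143 210 213 227 210 112  91]
 [155 225 218 226 204 166  96]
 [150 239 223 224 202 243 124]
 [155 236 242 226 222 253 114]
 [160 203 253 246 248 234 112]
 [136 179 231 240 234 191 131]
 [116 156 218 224 216 163 141]
 [117 168 180 189 178 137 187]
 [120 186 206 188 184 150 218]
 [115 183 226 222 211 161 198]
 [145 199 200 210 195 178 180]
 [212 223 205 201 202 199 194]
 [222 224 221 208 204 202 210]]
garlic 0.894 1 -1
tin 0.927 0 1
turq 0.909 0 0
purp 0.992 0 0
```

```bash
python3 -c "
from rig import env
print(env.close_job())"
```

```text
the job is handed in; nothing more can be done
None
```

The 200 g, 100 g and 50 g weights (350 g in all) stand upright on the left pan, the beam is level at about -0.01 rad, inside the green band. The shaker was left untouched, the tin, garlic and look-alikes stayed within a pixel of where they were, and the job was handed in at about 22 s.

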